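Torque the last bolt of the worktop can opener

ROBOT

A 6-joint arm with a two-finger parallel gripper is mounted at the origin on a cart in front of the work surface, level with it; the furniture and walls round the work are solid. World frame = base frame: x ahead of the robot, y to its left, z up, the work surface at z = 0. Lengths are in m, angles in rad, forces in N, time in s.
With the tool pointing down it reaches from about 0.35 to 0.725 m from the base axis. Payload 4.3 kg.
Tool frame: the origin (TCP) lies on the centre line of the jaws, within the pads' length; the fingertips stand 14 mm ahead of it and the grasp point (between the pads) lies 5 mm behind it; z points along the fingers, y is the line along which they close (so a half turn about z gives the same grasp; the last joint's range is limited). The gripper opens to 85 mm and grips with 20 to 120 N. Pads are 22 mm wide; open, the fingers measure 114 mm over their backs; the gripper's body (76 mm by 85 mm) begins 54 mm behind the grasp point. The pads swing forward as they close: fully open they stand 13 mm farther back than shut.
Start: joints at [-1.385, 0.377, 0.081, 1.274, 0, 1.46], TCP at [0.168, -0.55, 0.245] pointing down, gripper open.
Joint ranges: [-2.72, 2.72], [-0.84, 1.66], [-1.02, 1.22], [-1.77, 2.12], [-1.37, 1.28], [-3.14, 3.14]. Speed limits (rad/s): [2.57, 2.57, 3.14, 3.14, 3.14, 3.14].

INTERFACE

Orientations are given as a unit quaternion [w, x, y, z].
In Python, from rig import robot, cams, job, spotter gives the robot as it stands.
- The arm moves only by the tool carry_out, never from a script. Its argument "motion" is a list of rows, each an object with "dp": the shift along the tool's x, y, z in mm, a list of three; "yaw": the turn about the tool's z in degrees. A call has 1 to 5 rows; each row is the pose to reach, as a shift and turn from the pose commanded when the call began, along the tool's axes at that moment; what a row does not reach only later rows make up. A row lasts 1/10 s, in which the tool goes at most 50 mm and 8.59 degrees, less where a joint would pass 70% of its speed; a pose out of reach is approached as far as the arm can. A call with a gripper value outside its range is refused whole. "grip" is the opening, from 0 (shut) to 1 (fully open), set as the call begins (left out, the last holds). The fingers move at their own pace and stop on an object; the grip force is fixed at half the most. Time passes only in rows, so rows that repeat a pose let the fingers close. It gives the time, the measured TCP pose, the force, the opening and the grip force at its end, in the units of the state.
- robot.state(): the state, without advancing time (a new reading comes with each control period).
- cams.camera(name): name is "side" or "top"; returns a dict with "img" (420x560x3 uint8, blue, green, red), "camera_matrix" (3x3 intrinsics, pixels), "distortion" ([k1, k2, p1, p2, k3] as OpenCV has them; the pictures are not rectified), "R" (3x3) and "t" (3): a world point X has camera coordinates R X + t. Camera axes: x right, y down, z forward; pixel columns grow to the right and rows downward; lengths in m; the calibration is good to about 2 mm. A picture is of the moment at which its call begins. There is no depth.
- job.finish_job(): hands the job in; it is judged then, once.
Trained networks look in a picture, given as the dict that the camera call returned (one of the last four; its "shot" number tells which), for a name from the list of things; names that differ only in an ending like _2 or _b are one class to them, and where a whole thing is asked for, a point or a joint stands for the part that bears it (a point fixed in the world has none). Each returns a list of dicts, best first, with "p" (0 to 1); they miss things now and then, are a little off and sometimes report something else, mostly with a low value. They report only what shows in the picture. A call takes as long as a camera call.
- spotter.look_for(thing, picture): "position" ([column, row] in pixels, amid what is visible of it).
The state is a dict: "time": time; "joints": joint angles; "joint_velocities": joint speeds; "tau": joint torques, N m; "tool_pos": TCP position; "ee_rot": TCP orientation; "wrist_force": force on the tool from outside, world axes, zero at the start; "wrist_torque": the same for the moment, N m; "grip_width": opening from 0.0 (shut) to 1.0 (fully open); "gripper_force": force on a finger pad.
Only numpy, scipy, OpenCV 4.12 (cv2) and the standard library are available. Lean on these libraries where they do the work, as an engineer would, in place of code of your own. Each camera call takes 0.05 s, during which the arm holds its last target. There are 200 camera calls.

TASK

The base of the can opener is held to the worktop by four square-headed bolts, and the one at its front right corner (as seen from the robot) is still loose: fit the ring of the torque wrench fully down over that bolt and turn it clockwise until the bolt is tight and the wrench breaks at its joint, then stop pulling at once so that the bolt is not overtightened. Then lift the wrench off without loosening the bolt again and lay it flat on the worktop clear of the can opener, straightened out. Do not shift the other things standing about.

Things in the scene. Friction and masses are not known exactly. Their poses are not given: they have to be found in the camera images.
- wrench: loose break-back torque wrench, 222 mm long, 0.34 kg, steel with a black grip, lying flat. Origin: ring centre, 11 mm above the worktop as it lies; x points from the ring along the handle, z up; the frame stays with the head when the handle bends. Ring 40 mm across, 22 mm high (11 either side of the origin); through square opening 24 mm wide, its sides facing along x and y
- wrench_grip (a point): middle of the black grip, on the handle's centre line, 150 mm from the ring centre; x points along the handle away from the ring. The grip is 24 mm wide, 22 mm high and 98 mm long (49 mm either way from here). The wrench balances about 115 mm from the ring centre. It has no ratchet: it turns the bolt both ways
- wrench_hinge (a point): pin of the wrench's breakaway joint, 50 mm from the ring centre along the handle, axis vertical. It lets go when the moment here passes about 0.55 N m (about 5.5 N across the handle at wrench_grip), then gives way ever more easily, to half of that, up to a hard stop, where the handle is rigid again
- wrench_trip (a joint): breakaway joint at wrench_hinge, in rad: 0 = straight, held by a spring latch; 0.22 = fully broken, at its hard stop. It grows as the handle swings clockwise (from above) of the head, counts as broken from 0.10 up, and springs straight by itself when the handle is let go
- opener_base: grey cast base plate of the can opener, 136 (x) by 128 (y) by 10 mm, fixed. Origin: centre of its underside; -x is its front. Four bosses 20 mm high at its corners (50 mm from the origin in x, 46 in y) carry the bolts. At its middle stands a square sleeve, 52 mm wide and 86 mm high, open at the top; the opener's bar has been drawn out of it
- base_bolt (a joint): turn of the loose bolt (front right corner) on its thread, in rad from an arbitrary mark, growing clockwise from above. It comes up tight after 0.1 to 0.4 rad more, how much is not known, and then this stops growing; before that it turns at about 0.1 N m. The wrench trips at about 0.8 N m on the bolt
- bolt_shank (a joint): elastic twist of that bolt's shank in the base, in rad, growing clockwise: about 0.083 rad for each N m of load on the bolt, 0 without load. At the wrench's trip it is about 0.05 to 0.07; pulling on after that, beyond about 1.4 N m (0.115 rad), overtightens the bolt
- bolt_top (a point): top centre of the loose bolt, 47 mm above the worktop; z up; turns with it. From the top down: dome 20 mm across, 8.5 high; square head 22 mm wide, 16 high, chamfered over its top 3 mm, its sides facing this x and y; collar 34 mm across, 2.5 thick. With the ring fully down on the collar its centre is 13.5 mm below this point; the square has about 5 degrees of play each way
- tin_a: a low food tin, 76 mm across and 58 mm high, bystander; origin under its centre
- tin_b: another such tin farther back, bystander; origin under its centre
- mug: blue and white mug, 92 mm high, bystander; origin under its centre
- timer: round wind-up kitchen timer, 68 mm across, bystander; origin under its centre
- bottle_opener: bottle opener with wooden handle, 156 mm long, bystander; origin under its centre
- eyeglasses: spectacles with open temples, 141 mm wide, bystander; origin under its centre
- egg_cup: white egg cup, 50 mm high, bystander; origin under its centre
- opener_bar: the can opener's own bar, 300 mm long, 25 mm square, with gear head and crank, drawn out of the base and lying on the worktop, bystander; origin under its centre

How it is judged:
On the way, in this order (a step that is already met when the one before it is completed fails the run):
1. the wrench's ring sits fully down over the front right bolt (horizontal distance between wrench and bolt_top below 0.004 m and z of wrench in the frame of bolt_top below -0.0105 m and angle between wrench's own z axis and vertical below 0.15 rad), for 0.2 s.
2. with the ring on the bolt, the bolt is tight and the wrench is broken at its joint (horizontal distance between wrench and bolt_top below 0.005 m and z of wrench in the frame of bolt_top below -0.006 m and value of joint base_bolt above 0.585 rad and value of joint bolt_shank above 0.015 rad and value of joint wrench_trip above 0.1 rad), for 0.05 s.
At the end, for the whole second after the job is handed in: the bolt is tight (not turned back by more than about 2 degrees from where it came up tight), the wrench lies flat and at rest on the worktop, straight at its joint (within 0.05 rad), ring and grip both more than 60 mm from the bolt (value of joint base_bolt above 0.56 rad and value of joint wrench_trip below 0.05 rad and height (world z) of wrench between 0.005 and 0.017 m and height (world z) of wrench_grip below 0.017 m and angle between wrench's own z axis and vertical below 0.12 rad and horizontal distance between each of wrench, wrench_grip and bolt_top above 0.06 m and linear speed of wrench below 0.02 m/s); the robot touches nothing.
It fails at once if the bolt is overtightened (pulled on hard after the wrench has tripped, beyond about 1.4 N m) (value of joint bolt_shank above 0.115 rad).
It fails at once if the robot's hand or arm pushes the can opener with more than 15 N (contact force between any of the arm, the fingers and opener_base above 15 N).
It fails at once if a bystander is shifted by more than 30 mm (distance of any of tin_a, tin_b, mug, timer, bottle_opener, eyeglasses, egg_cup, opener_bar from where it was at the start of the episode above 0.03 m).
It also fails if it takes over 72 s, if anything falls off the work surface, if the arm or the gripper's body presses on something with over 40 N, if the wrist force passes 120 N, or if a joint passes its speed limit or range.

## Working session

There is one attempt and no reset: what is moved stays moved. The work goes in short steps, Python scripts to look and compute and a tool call to move; the robot and the scene stay as the last step left them, time stands still between calls to the robot, and variables do not carry over. Pictures are saved under pics/ and viewed, at most 10 in all, crops included, and the job is handed in when it is done.

Besides the shell and the picture viewer there is one more tool, called as name(argument=value, ...) on one line, values as JSON. carry_out: Moves the arm, as the interface text tells. Its arguments: {"type":"object","properties":{"motion":{"type":"array","items":{"type":"object","properties":{"dp":{"type":"array","items":{"type":"number"}},"yaw":{"type":"number"}}}},"grip":{"type":"number"}},"required":["motion"]}

```bash
ls; mkdir -p pics
cat > h.py <<'E'
import numpy as np, cv2
from rig import robot, cams, job, spotter
def ray(c,px):
    u=cv2.undistortPoints(np.array([[px]],float),c["camera_matrix"],np.array(c["distortion"],float))[0,0]
    R=np.array(c["R"]);t=np.array(c["t"])
    return -R.T@t, R.T@np.array([u[0],u[1],1])
def atz(c,px,z):
    o,d=ray(c,px); return o+d*(z-o[2])/d[2]
def proj(c,X):
    R=np.array(c["R"]);r=cv2.Rodrigues(R)[0]
    return cv2.projectPoints(np.array(X,float).reshape(-1,1,3),r,np.array(c["t"],float),c["camera_matrix"],np.array(c["distortion"],float))[0][:,0]
E
python3 - <<'E'
from h import *
for n in("top","side"):
    c=cams.camera(n);cv2.imwrite(f"pics/{n}0.png",c["img"])
    print(n,ray(c,[280,210]))
    for k,z in(("wrench",.011),("wrench_grip",.011),("wrench_hinge",.011),("opener_base",.01),("bolt_top",.047),("tin_a",.058),("mug",.05),("timer",.02),("opener_bar",.012),("egg_cup",.025),("eyeglasses",.01),("bottle_opener",.01)):
        for q in spotter.look_for(k,c)[:3]:
            print(k,round(q["p"],2),np.round(q["position"]),np.round(atz(c,q["position"],z),3))
print(robot.state())
E
```

```text
pics
top (array([ 0.47058068, -0.15460719,  1.31820604]), array([ 0.06372077,  0.0040398 , -0.99796752]))
wrench 0.95 [175. 244.] [0.455 0.133 0.011]
wrench 0.16 [183. 176.] [0.642 0.119 0.011]
wrench_grip 0.72 [189. 248.] [0.447 0.097 0.011]
wrench_grip 0.43 [284. 246.] [ 0.457 -0.161  0.011]
wrench_grip 0.28 [267. 226.] [ 0.511 -0.114  0.011]
wrench_hinge 0.79 [185. 249.] [0.443 0.107 0.011]
opener_base 0.86 [266. 224.] [ 0.514 -0.112  0.01 ]
tin_a 0.69 [380. 190.] [ 0.61  -0.413  0.058]
timer 0.69 [318. 183.] [ 0.629 -0.251  0.02 ]
opener_bar 0.77 [184. 177.] [0.639 0.117 0.012]
egg_cup 0.46 [355. 187.] [ 0.62  -0.351  0.025]
egg_cup 0.4 [185. 248.] [0.444 0.104 0.025]
eyeglasses 0.33 [283. 246.] [ 0.455 -0.16   0.01 ]
bottle_opener 0.57 [395. 213.] [ 0.553 -0.463  0.01 ]
side (array([ 0.24904914, -0.98417369,  0.71241564]), array([ 0.29493241,  0.75688052, -0.58322544]))
wrench 0.93 [210. 183.] [0.449 0.144 0.011]
wrench_grip 0.55 [218. 190.] [0.463 0.093 0.011]
wrench_grip 0.29 [310. 203.] [ 0.701 -0.071  0.011]
wrench_hinge 0.7 [213. 188.] [0.452 0.109 0.011]
opener_base 0.82 [
[... 773 characters left out ...]
': 1.3, 'joints': array([-1.38530836e+00,  3.77307232e-01,  8.10108370e-02,  1.27440597e+00,
        1.52816511e-05,  1.46050354e+00]), 'joint_velocities': array([ 0.00228257, -0.0007972 , -0.00178654,  0.00079578,  0.00078545,
       -0.00181911]), 'tau': array([ 4.80431481e-04, -4.63520694e+01,  2.70154256e+01,  3.67800176e-04,
        2.76870554e-05, -2.02311000e-06]), 'tool_pos': array([ 0.16762608, -0.55006383,  0.24532944]), 'ee_rot': array([4.66624935e-05, 9.89084134e-01, 1.47351867e-01, 9.40145352e-06]), 'wrist_force': array([-0.89813614, -0.30294568, -0.23529618]), 'wrist_torque': array([ 0.03390293, -0.00784382,  0.0596088 ]), 'gripper_force': 0.0, 'grip_width': 1.0018223995944542}
```

View images.

Run:
```python
import cv2
a=cv2.imread("pics/top0.png")
cv2.imwrite("pics/top0c.png",cv2.resize(a[150:290,140:340],None,fx=4,fy=4,interpolation=cv2.INTER_CUBIC))
b=cv2.imread("pics/side0.png")
cv2.imwrite("pics/side0c.png",cv2.resize(b[150:290,160:360],None,fx=4,fy=4,interpolation=cv2.INTER_CUBIC))
```

```text
(no output)
```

View pics/top0c.png

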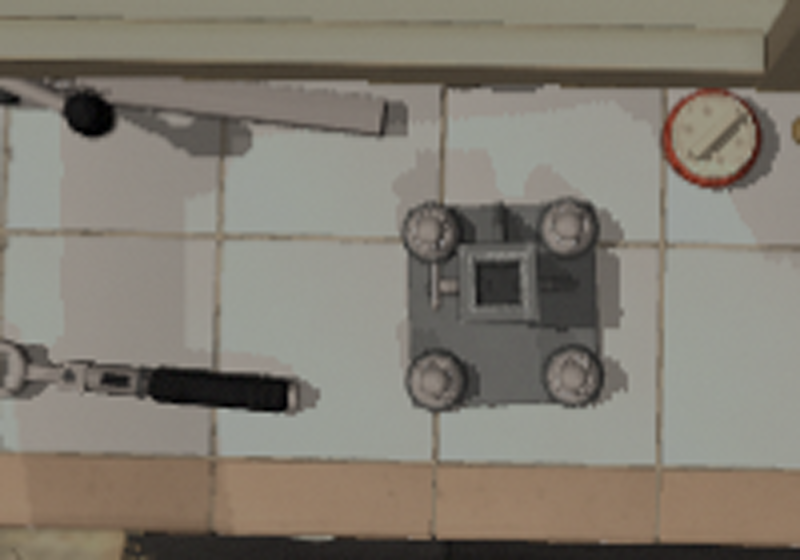

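View pics/side0c.png

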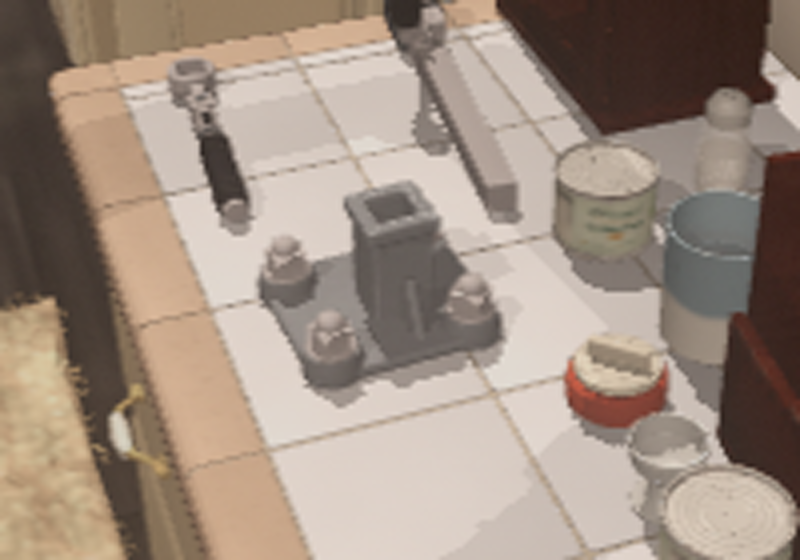

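View pics/top0.png

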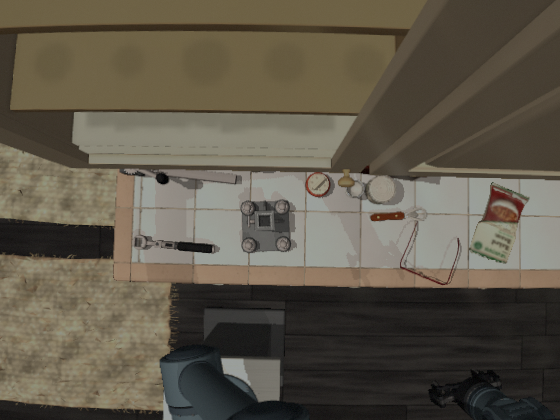

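Run:
```python
import cv2,numpy as np
a=cv2.imread("pics/top0.png");b=cv2.imread("pics/side0.png")
def cr(im,x,y,w,h,f):
    r=cv2.resize(im[y:y+h,x:x+w],None,fx=f,fy=f,interpolation=cv2.INTER_CUBIC); return cv2.convertScaleAbs(r,alpha=1.4,beta=0)
A=cr(a,270,231,27,27,14.8148);B=cr(b,229,221,27,27,14.8148)   # bolt
C=cr(a,132,228,88,30,9.09)[:200]; 
print(A.shape,B.shape,C.shape)
o=np.zeros((600,800,3),np.uint8);o[:400,:400]=A[:400,:400];o[:400,400:]=B[:400,:400]
C=cr(a,132,231,88,22,9.0909);o[400:600,:C.shape[1]]=C[:200,:800]
cv2.imwrite("pics/z1.png",o)
```

```text
(400, 400, 3) (400, 400, 3) (200, 800, 3)
```

View pics/z1.png

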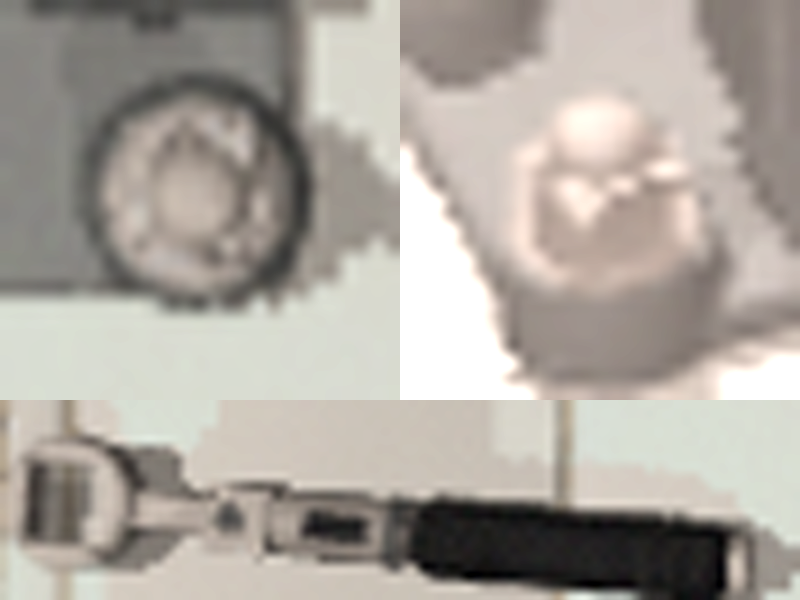

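```bash
cat >> h.py <<'E'
def tri(a,pa,b,pb):
    o1,d1=ray(a,pa);o2,d2=ray(b,pb);A=np.stack([d1,-d2],1);s=np.linalg.lstsq(A,o2-o1,rcond=None)[0]
    p,q=o1+s[0]*d1,o2+s[1]*d2; return (p+q)/2,np.linalg.norm(p-q)
E
python3 - <<'E'
from h import *
a=cams.camera("top");b=cams.camera("side")
s=400/27
T=lambda x,y:[270+(x+.5)/s-.5,231+(y+.5)/s-.5]
S=lambda x,y:[229+(x-400+.5)/s-.5,221+(y+.5)/s-.5]
top=T(197,190)
print("bolt top@.045",atz(a,top,.045),"side dome centre@.042",atz(b,S(601,133),.042),tri(a,top,b,S(601,133)))
for n,p in dict(fl=(436,380),bl=(433,230),br=(568,225),fr=(573,377)).items():
    print(n,atz(a,[140+p[0]/4-.4,150+p[1]/4-.4],.042))
g=lambda x,y:[132+(x+.5)/9.0909-.5,231+(y-400+.5)/9.0909-.5]
for n,p,z in(("ringL",(20,505),.022),("ringR",(132,500),.022),("ringhole",(58,500),.011),("hinge",(230,518),.02),("grip0",(412,538),.018),("grip1",(728,562),.018),("end",(750,563),.018)):
    print(n,atz(a,g(*p),z))
bx=atz(a,top,.045)
for d in range(0,90,10):
    t=np.radians(d)+np.arange(4)*np.pi/2
    c=bx[:2]+.0156*np.stack([np.cos(t),np.sin(t)],1)
    u=proj(b,np.c_[c,np.full(4,.031)]);v=proj(a,np.c_[c,np.full(4,.036)])
    print(d,"side",np.round((u-[229,221]+.5)*s-.5+[400,0]).astype(int).tolist(),"top",np.round((v-[270,231]+.5)*s-.5).astype(int).tolist())
E
```

```text
bolt top@.045 [ 0.46393578 -0.15877653  0.045     ] side dome centre@.042 [ 0.46493318 -0.16032186  0.042     ] (array([ 0.46457875, -0.15896573,  0.04104274]), np.float64(0.0013732374489152752))
fl [ 0.45869913 -0.06839465  0.042     ]
bl [ 0.55798912 -0.06392592  0.042     ]
br [ 0.56319171 -0.15345358  0.042     ]
fr [ 0.46262525 -0.15886286  0.042     ]
ringL [0.45768759 0.24566096 0.022     ]
ringR [0.46005605 0.21161626 0.022     ]
ringhole [0.45938373 0.23742322 0.011     ]
hinge [0.45543881 0.18226693 0.02      ]
grip0 [0.45084872 0.1276309  0.018     ]
grip1 [0.44603378 0.03281827 0.018     ]
end [0.44589311 0.02625479 0.018     ]
0 side [[681, 159], [571, 127], [511, 198], [622, 231]] top [[199, 103], [110, 188], [195, 277], [284, 192]]
10 side [[675, 150], [556, 131], [516, 207], [637, 226]] top [[184, 104], [111, 203], [210, 276], [283, 176]]
20 side [[667, 142], [543, 136], [524, 215], [650, 221]] top [[169, 107], [114, 218], [225, 272], [279, 162]]
30 side [[656, 136], [532, 143], [535, 222], [661, 214]] top [[155, 113], [121, 232], [239, 266], [273, 148]]
40 side [[644, 130], [522, 151], [547, 227], [671, 205]] top [[142, 122], [129, 244], [251, 258], [265, 135]]
50 side [[631, 126], [515, 160], [561, 231], [678, 197]] top [[131, 132], [139, 255], [262, 247], [254, 124]]
60 side [[616, 124], [510, 169], [576, 234], [683, 187]] top [[122, 145], [152, 264], [271, 235], [242, 115]]
70 side [[601, 123], [507, 179], [591, 234], [685, 177]] top [[116, 158], [165, 271], [278, 221], [228, 108]]
80 side [[586, 124], [508, 189], [607, 233], [684, 168]] top [[111, 173], [180, 275], [282, 207], [214, 104]]
```

```bash
cat >> h.py <<'E'
def head(q): 
    w,x,y,z=q; return np.degrees(np.arctan2(2*(x*y+w*z),1-2*(y*y+z*z)))
def rows(p0,h0,p1,h1):  # shift in tool axes (mm), yaw (deg) from pose 0 to pose 1, tool down
    d=1000*(np.array(p1)-np.array(p0));t=np.radians(h0)
    return np.round([d[0]*np.cos(t)+d[1]*np.sin(t), d[0]*np.sin(t)-d[1]*np.cos(t), -d[2], -((h1-h0+180)%360-180)],1).tolist()
def now():
    s=robot.state(); return s["tool_pos"],head(s["ee_rot"]),s
E
python3 - <<'E'
from h import *
p,h,s=now();print(p,h)
W=[((.168,-.55,.245),16.95),((.40,-.32,.25),36.95),((.47,-.12,.2),66.95),((.449,.09,.12),86.6),((.449,.09,.018),86.6)]
for a,b in zip(W,W[1:]):print(rows(*a,*b))
E
```

```text
[ 0.16760282 -0.55007491  0.2453353 ] 16.94590896251382
[289.0, -152.4, -5.0, -20.0]
[176.2, -117.8, 50.0, -30.0]
[185.0, -101.5, 80.0, -19.6]
[0.0, 0.0, 102.0, -0.0]
```

carry_out(motion=[{"dp":[29,-15,0],"yaw":-2},{"dp":[58,-30,0],"yaw":-4},{"dp":[87,-46,0],"yaw":-6},{"dp":[116,-61,0],"yaw":-8},{"dp":[145,-76,0],"yaw":-10}], grip=1)

```text
time: 1.9
tool_pos: [0.2849, -0.4341, 0.2454]
ee_rot: [0.0, 0.972, 0.234, 0.0]
wrist_force: [-0.5, -0.6, -0.4]
grip_width: 0.997
gripper_force: 0.0
```

Run:
```python
from h import *
p,h,s=now();print(p,h,s["wrist_force"])
W=[(p,h),((.40,-.30,.245),37),((.47,-.12,.2),67),((.449,.09,.12),86.6),((.449,.09,.018),86.6)]
for a,b in zip(W,W[1:]):print(rows(*a,*b))
```

```text
[ 0.2849482  -0.43414093  0.24541698] 27.01353367517019 [-0.53214436 -0.60413526 -0.38351334]
[163.4, -67.2, 0.4, -10.0]
[164.2, -101.6, 45.0, -30.0]
[185.1, -101.4, 80.0, -19.6]
[0.0, 0.0, 102.0, -0.0]
```

carry_out(motion=[{"dp":[33,-13,0],"yaw":-2},{"dp":[66,-27,0],"yaw":-4},{"dp":[99,-40,0],"yaw":-6},{"dp":[132,-54,0],"yaw":-8},{"dp":[163,-67,0],"yaw":-10}])

```text
time: 2.4
tool_pos: [0.4, -0.3002, 0.2455]
ee_rot: [0.0, 0.948, 0.318, 0.0]
wrist_force: [0.4, 0.2, -0.3]
grip_width: 0.999
gripper_force: 0.0
```

carry_out(motion=[{"dp":[33,-20,9],"yaw":-6},{"dp":[66,-40,18],"yaw":-12},{"dp":[99,-61,27],"yaw":-18},{"dp":[132,-81,36],"yaw":-24},{"dp":[164,-102,45],"yaw":-30}])

```text
time: 2.9
tool_pos: [0.4694, -0.12, 0.2001]
ee_rot: [0.0, 0.833, 0.553, 0.0]
wrist_force: [-0.1, 0.7, -0.4]
grip_width: 1.004
gripper_force: 0.0
```

carry_out(motion=[{"dp":[37,-20,16],"yaw":-4},{"dp":[74,-40,32],"yaw":-8},{"dp":[111,-60,48],"yaw":-12},{"dp":[148,-81,64],"yaw":-16},{"dp":[185,-101,80],"yaw":-20}])

```text
time: 3.4
tool_pos: [0.4481, 0.09, 0.12]
ee_rot: [0.0, 0.725, 0.689, 0.0]
wrist_force: [1.1, 0.1, 0.3]
grip_width: 1.0
gripper_force: 0.0
```

Run:
```python
from h import *
p,h,s=now();print(p,h,s["wrist_force"],s["joints"])
print(rows(p,h,(.449,.09,.018),86.6))
```

```text
[0.44812233 0.09001836 0.11996201] 87.1046534266408 [1.12789716 0.13378251 0.27100233] [ 5.93445323e-02  2.25331951e-01 -4.70939774e-01  8.73619621e-01
 -6.10252408e-05  1.68067418e+00]
[0.0, 0.9, 102.0, 0.5]
```

carry_out(motion=[{"dp":[0,1,30],"yaw":0.5},{"dp":[0,1,60],"yaw":0.5},{"dp":[0,1,80],"yaw":0.5},{"dp":[0,1,95],"yaw":0.5},{"dp":[0,1,102],"yaw":0.5}])

```text
time: 3.9
tool_pos: [0.4483, 0.0883, 0.017]
ee_rot: [-0.001, 0.729, 0.685, -0.001]
wrist_force: [0.0, 0.0, -0.1]
grip_width: 1.002
gripper_force: 0.0
```

carry_out(motion=[{"dp":[0,0,0],"yaw":0},{"dp":[0,0,0],"yaw":0},{"dp":[0,0,0],"yaw":0},{"dp":[0,0,0],"yaw":0},{"dp":[0,0,0],"yaw":0}], grip=0)

```text
time: 4.4
tool_pos: [0.4505, 0.0883, 0.0193]
ee_rot: [0.001, 0.729, 0.685, 0.001]
wrist_force: [0.3, -0.4, 4.3]
grip_width: 0.266
gripper_force: 60.0
```

carry_out(motion=[{"dp":[0,0,0],"yaw":0},{"dp":[0,0,0],"yaw":0},{"dp":[0,0,0],"yaw":0},{"dp":[0,0,0],"yaw":0},{"dp":[0,0,0],"yaw":0}])

```text
time: 4.9
tool_pos: [0.4505, 0.0883, 0.0193]
ee_rot: [0.001, 0.729, 0.685, 0.001]
wrist_force: [-0.5, -0.5, 5.3]
grip_width: 0.264
gripper_force: 60.0
```

carry_out(motion=[{"dp":[0,0,-15],"yaw":0},{"dp":[0,0,-40],"yaw":0},{"dp":[0,0,-70],"yaw":0},{"dp":[0,0,-100],"yaw":0},{"dp":[0,0,-120],"yaw":0}])

```text
time: 5.4
tool_pos: [0.4495, 0.0882, 0.1399]
ee_rot: [0.0, 0.729, 0.685, 0.0]
wrist_force: [-0.1, -0.4, -4.5]
grip_width: 0.264
gripper_force: 59.4
```

Run:
```python
from h import *
p,h,s=now();print(p,h,s["wrist_force"],s["wrist_torque"],s["grip_width"])
print(rows(p,h,(.475,-.10,.14),95),rows((.475,-.1,.14),95,(.5005,-.295,.14),105))
c=cams.camera("side");cv2.imwrite("pics/lift.png",c["img"])
for k in("wrench","wrench_grip"): print([(round(q["p"],2),np.round(q["position"])) for q in spotter.look_for(k,c)[:2]])
```

```text
[0.44945733 0.08824254 0.13987598] 86.44653198854711 [-0.08536239 -0.39070367 -4.48264572] [-0.11164257 -0.08174642 -0.00196672] 0.26399731875505483
[-186.3, 37.2, -0.1, -8.6] [-196.5, 8.4, -0.0, -10.0]
[(0.64, array([209., 156.]))]
[(0.7, array([214., 158.]))]
```

carry_out(motion=[{"dp":[-25,5,0],"yaw":-1},{"dp":[-65,13,0],"yaw":-3},{"dp":[-105,21,0],"yaw":-5},{"dp":[-145,29,0],"yaw":-7},{"dp":[-186,37,0],"yaw":-8.6}])

```text
time: 6.05
tool_pos: [0.4732, -0.1006, 0.136]
ee_rot: [-0.002, 0.675, 0.738, -0.001]
wrist_force: [1.2, 1.0, -3.7]
grip_width: 0.263
gripper_force: 59.3
```

carry_out(motion=[{"dp":[-45,2,0],"yaw":-2},{"dp":[-90,4,0],"yaw":-4},{"dp":[-130,5,0],"yaw":-6},{"dp":[-170,7,0],"yaw":-8},{"dp":[-196,8,0],"yaw":-10}])

```text
time: 6.55
tool_pos: [0.499, -0.2964, 0.1356]
ee_rot: [-0.001, 0.609, 0.793, -0.0]
wrist_force: [0.5, -0.0, -3.4]
grip_width: 0.261
gripper_force: 59.3
```

carry_out(motion=[{"dp":[0,0,10],"yaw":0},{"dp":[0,0,20],"yaw":0},{"dp":[0,0,35],"yaw":0},{"dp":[0,0,40],"yaw":0},{"dp":[0,0,40],"yaw":0}])

```text
time: 7.05
tool_pos: [0.4983, -0.2919, 0.0961]
ee_rot: [-0.002, 0.608, 0.794, -0.0]
wrist_force: [0.3, 0.1, -3.3]
grip_width: 0.264
gripper_force: 59.2
```

Run:
```python
from h import *
p,h,s=now();print(p,h,s["wrist_force"],s["wrist_torque"],s["grip_width"])
r=np.radians(h);rc=p[:2]+.141*np.array([np.cos(r),np.sin(r)]);print("ring est",rc)
a=cams.camera("top");b=cams.camera("side")
A=a["img"][225:285,250:350];B=b["img"][195:255,215:315]
print(proj(a,[*rc,p[2]-.007]),proj(b,[*rc,p[2]-.007]))
np.savez("hov.npz",a=a["img"],b=b["img"])
o=np.vstack([cv2.resize(B,None,fx=8,fy=8,interpolation=cv2.INTER_CUBIC)]);cv2.imwrite("pics/hb.png",cv2.convertScaleAbs(o,alpha=1.4))
o=cv2.resize(A,None,fx=8,fy=8,interpolation=cv2.INTER_CUBIC);cv2.imwrite("pics/ha.png",cv2.convertScaleAbs(o,alpha=1.4))
```

```text
[ 0.49833784 -0.29186869  0.09611367] 105.1138382141662 [ 0.2694268  0.1400681 -3.2733883] [-0.07734493 -0.02576613 -0.0156802 ] 0.2636460279493282
ring est [ 0.46157383 -0.15574592]
[[281.67599652 244.35488903]] [[239.40200915 214.15278585]]
```

View pics/hb.png

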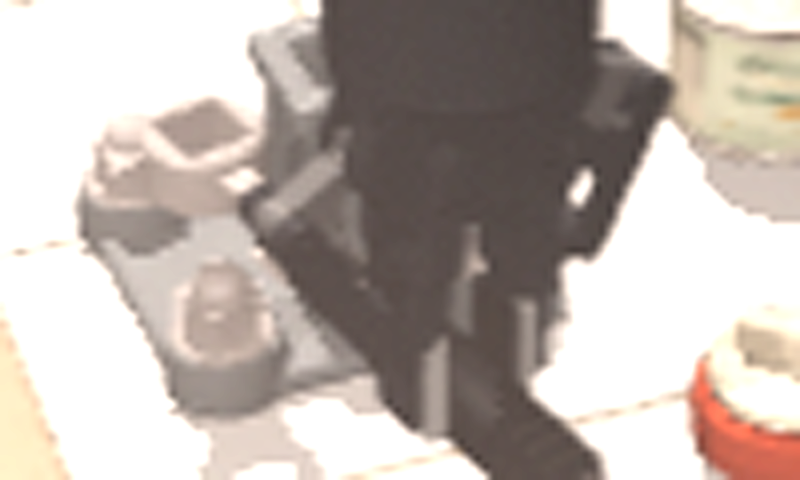

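View pics/ha.png

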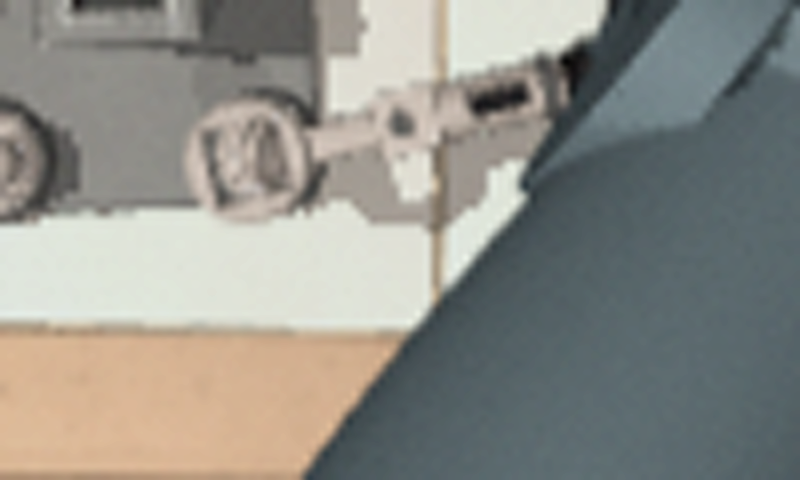

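Run:
```python
from h import *
a=cams.camera("top");b=cams.camera("side")
f=lambda x,y,ox,oy:[ox+(x+.5)/8-.5,oy+(y+.5)/8-.5]
ta=f(247,157,250,225);tb=f(206,141,215,195)
print("ring top",atz(a,ta,.1),atz(b,tb,.1),tri(a,ta,b,tb))
p,h,s=now();print(p,h)
# hinge in top view at (400,120)
hp=f(400,120,250,225);H=atz(a,hp,.1);R=atz(a,ta,.1);d=H-R;print("hinge",H,np.hypot(*d[:2]),np.degrees(np.arctan2(d[1],d[0])))
# opening centre candidates by dark pixel contour in top picture
for c,(x0,y0,w,hh),n in((a,(268,232,24,24),"a"),):
    pass
print(proj(b,[[.4613,-.1525,z] for z in (.08,.089,.1)]))
```

```text
ring top [ 0.46200958 -0.15260428  0.1       ] [ 0.46237272 -0.16302097  0.1       ] (array([ 0.46341979, -0.15298009,  0.09281151]), np.float64(0.003022602457422788))
[ 0.50046691 -0.29404607  0.09895681] 105.08014238205811
hinge [ 0.47465776 -0.2006121   0.1       ] 0.049646017792461826 -75.24020181083499
[[239.12143713 216.35239162]
 [238.93488254 213.50425169]
 [238.7042775  209.98443733]]
```

Run:
```python
from h import *
p,h,s=now();print(p,h); print(rows(p,h,p+np.array([.0013,-.0041,-.017]),h))
```

```text
[ 0.50046691 -0.29404607  0.09895681] 105.08014238205811
[-4.3, 0.2, 17.0, -0.0]
```

carry_out(motion=[{"dp":[-2,0,6],"yaw":0},{"dp":[-4,0,12],"yaw":0},{"dp":[-4,0,17],"yaw":0},{"dp":[-4,0,17],"yaw":0},{"dp":[-4,0,17],"yaw":0}])

```text
time: 7.75
tool_pos: [0.5008, -0.2978, 0.0809]
ee_rot: [-0.0, 0.608, 0.794, -0.0]
wrist_force: [-0.3, -0.2, -2.8]
grip_width: 0.265
gripper_force: 59.3
```

carry_out(motion=[{"dp":[0,0,0],"yaw":0},{"dp":[0,0,0],"yaw":0},{"dp":[0,0,0],"yaw":0}])

```text
time: 8.05
tool_pos: [0.5012, -0.2981, 0.0816]
ee_rot: [0.0, 0.608, 0.794, -0.0]
wrist_force: [0.1, 0.9, -4.0]
grip_width: 0.265
gripper_force: 59.3
```

Run:
```python
from h import *
p,h,s=now();print(p,h,s["wrist_force"],s["wrist_torque"])
a=cams.camera("top");b=cams.camera("side")
f=600/40
A=a["img"][225:265,263:290];B=b["img"][205:245,225:251]
o=np.hstack([cv2.resize(A,(400,600),interpolation=cv2.INTER_CUBIC),cv2.resize(B,(400,600),interpolation=cv2.INTER_CUBIC)])
print(A.shape,B.shape)
cv2.imwrite("pics/h2.png",cv2.convertScaleAbs(o,alpha=1.4))
```

```text
[ 0.50118972 -0.29813602  0.08155323] 105.04531695434198 [ 0.05113347  0.91298147 -3.95836698] [-0.08219136 -0.03861825  0.00974098]
(40, 27, 3) (40, 26, 3)
```

View pics/h2.png

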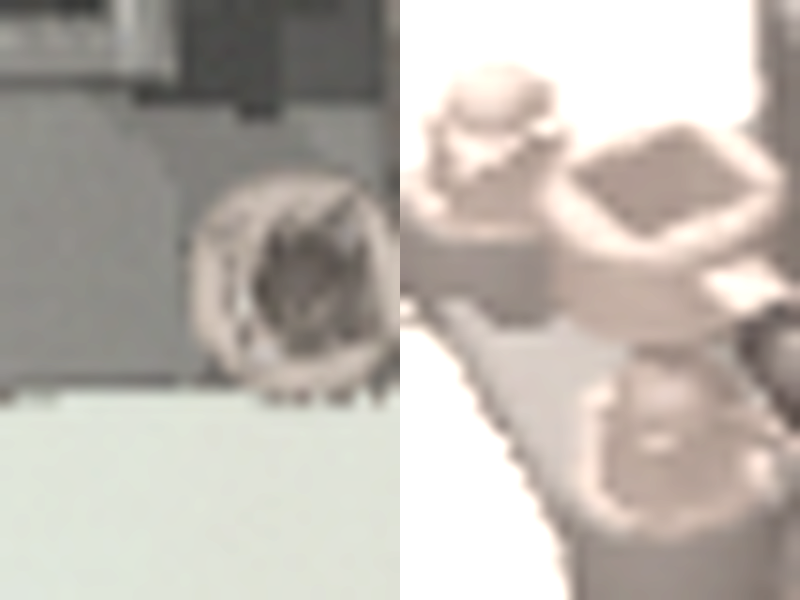

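carry_out(motion=[{"dp":[0,0,5],"yaw":0},{"dp":[0,0,10],"yaw":0},{"dp":[0,0,15],"yaw":0},{"dp":[0,0,18],"yaw":0},{"dp":[0,0,20],"yaw":0}])

```text
time: 8.65
tool_pos: [0.5007, -0.2978, 0.0606]
ee_rot: [-0.0, 0.608, 0.794, -0.0]
wrist_force: [-0.5, -0.4, -4.3]
grip_width: 0.268
gripper_force: 59.3
```

carry_out(motion=[{"dp":[0,0,1],"yaw":0},{"dp":[0,0,2],"yaw":0},{"dp":[0,0,3],"yaw":0},{"dp":[0,0,3],"yaw":0}])

```text
time: 9.05
tool_pos: [0.5011, -0.2981, 0.0583]
ee_rot: [0.0, 0.608, 0.794, -0.0]
wrist_force: [-0.1, -0.3, -3.8]
grip_width: 0.261
gripper_force: 59.3
```

Run:
```python
from h import *
p,h,s=now();print(p,h,s["wrist_force"],s["wrist_torque"])
```

```text
[ 0.50106622 -0.29806207  0.0583147 ] 105.04906235896182 [-0.09155857 -0.30169034 -3.79036565] [-0.1007386  -0.00594784  0.00758599]
```

carry_out(motion=[{"dp":[0,0,1],"yaw":0},{"dp":[0,0,2],"yaw":0},{"dp":[0,0,3],"yaw":0},{"dp":[0,0,3],"yaw":0}])

```text
time: 9.45
tool_pos: [0.5009, -0.298, 0.0551]
ee_rot: [-0.0, 0.608, 0.794, -0.0]
wrist_force: [-0.3, -0.6, -3.1]
grip_width: 0.268
gripper_force: 59.3
```

carry_out(motion=[{"dp":[0,0,1],"yaw":0},{"dp":[0,0,2],"yaw":0},{"dp":[0,0,2],"yaw":0}])

```text
time: 9.75
tool_pos: [0.5009, -0.2979, 0.0531]
ee_rot: [-0.0, 0.608, 0.794, -0.0]
wrist_force: [0.2, -0.4, -3.6]
grip_width: 0.265
gripper_force: 59.3
```

Run:
```python
from h import *
p,h,s=now();print(p,h,s["wrist_force"],s["wrist_torque"])
```

```text
[ 0.50091354 -0.29794181  0.05309626] 105.04760241491653 [ 0.24459009 -0.4232338  -3.56188171] [-0.14455347 -0.01510975  0.04031983]
```

carry_out(motion=[{"dp":[0,0,1],"yaw":0},{"dp":[0,0,2],"yaw":0},{"dp":[0,0,3],"yaw":0},{"dp":[0,0,3],"yaw":0}])

```text
time: 10.15
tool_pos: [0.5009, -0.2979, 0.0501]
ee_rot: [-0.0, 0.608, 0.794, -0.0]
wrist_force: [-0.3, 0.0, -2.6]
grip_width: 0.264
gripper_force: 59.3
```

Run:
```python
from h import *
p,h,s=now();print(p,h,s["wrist_force"],s["wrist_torque"])
```

```text
[ 0.50092736 -0.29793461  0.05011335] 105.04713588275006 [-3.03962017e-01  6.14036440e-04 -2.56841590e+00] [-0.10695269  0.00486824  0.00999372]
```

carry_out(motion=[{"dp":[0,0,1],"yaw":0},{"dp":[0,0,2],"yaw":0},{"dp":[0,0,3],"yaw":0},{"dp":[0,0,4],"yaw":0},{"dp":[0,0,4],"yaw":0}])

```text
time: 10.65
tool_pos: [0.5009, -0.2979, 0.0461]
ee_rot: [-0.0, 0.608, 0.794, -0.0]
wrist_force: [0.4, 1.0, -3.0]
grip_width: 0.267
gripper_force: 59.3
```

carry_out(motion=[{"dp":[0,0,1],"yaw":0},{"dp":[0,0,2],"yaw":0},{"dp":[0,0,2],"yaw":0}])

```text
time: 10.95
tool_pos: [0.501, -0.298, 0.0441]
ee_rot: [-0.0, 0.608, 0.794, -0.0]
wrist_force: [0.0, 0.9, -3.8]
grip_width: 0.262
gripper_force: 59.4
```

Run:
```python
from h import *
p,h,s=now();print(p,h,s["wrist_force"],s["wrist_torque"])
```

```text
[ 0.5009679  -0.29795559  0.04414498] 105.04906053645092 [ 0.03012221  0.93974256 -3.8373574 ] [-0.1061068  -0.02959381  0.02925724]
```

carry_out(motion=[{"dp":[0,0,1],"yaw":0},{"dp":[0,0,2],"yaw":0},{"dp":[0,0,3],"yaw":0},{"dp":[0,0,3],"yaw":0}])

```text
time: 11.35
tool_pos: [0.5011, -0.2981, 0.0414]
ee_rot: [0.0, 0.608, 0.794, 0.0]
wrist_force: [-0.4, 0.2, -0.6]
grip_width: 0.264
gripper_force: 59.5
```

Run:
```python
from h import *
p,h,s=now();print(p,h,s["wrist_force"],s["wrist_torque"])
```

```text
[ 0.50112613 -0.29808771  0.04135949] 105.04878935513003 [-0.38183551  0.24881637 -0.62993765] [0.08360847 0.09194876 0.07162132]
```

carry_out(motion=[{"dp":[0,-3.8,0],"yaw":1.5},{"dp":[0.2,-7.5,0],"yaw":3},{"dp":[0.4,-11.3,0],"yaw":4.5},{"dp":[0.8,-15.1,0],"yaw":6},{"dp":[0.8,-15.1,0],"yaw":6}])

```text
time: 11.85
tool_pos: [0.4857, -0.3012, 0.0413]
ee_rot: [-0.0, 0.65, 0.76, 0.0]
wrist_force: [-0.1, -0.7, -2.4]
grip_width: 0.266
gripper_force: 59.5
```

```bash
cat >> h.py <<'E'
def mom(base=(0,0,0)):
    p,h,s=now();F=s["wrist_force"];T=s["wrist_torque"];B=np.array([.4638,-.1589])
    r=p[:2]-B; Mb=T[2]+r[0]*F[1]-r[1]*F[0]
    u=r/np.hypot(*r); hp=B+.05*u; q=p[:2]-hp; Mh=T[2]+q[0]*F[1]-q[1]*F[0]
    print(np.round(p,4),round(h,2),"r",round(np.hypot(*r),4),"dir",round(np.degrees(np.arctan2(r[1],r[0])),2),"F",np.round(F,1),"T",np.round(T,3),"Mbolt %.3f Mhinge %.3f"%(Mb,Mh))
E
python3 -c "from h import *;mom()"
```

```text
[ 0.4857 -0.3012  0.0413] 98.97 r 0.1439 dir -81.25 F [-0.1 -0.7 -2.4] T [0.042 0.145 0.165] Mbolt 0.132 Mhinge 0.144
```

carry_out(motion=[{"dp":[0,-2.5,0],"yaw":1},{"dp":[0.1,-5,0],"yaw":2},{"dp":[0.2,-7.5,0],"yaw":3},{"dp":[0.2,-7.5,0],"yaw":3}])

```text
time: 12.25
tool_pos: [0.4785, -0.3021, 0.0413]
ee_rot: [-0.0, 0.669, 0.743, 0.0]
wrist_force: [-0.7, 0.8, -1.6]
grip_width: 0.265
gripper_force: 59.5
```

```bash
python3 -c "from h import *;mom()"
```

```text
[ 0.4785 -0.3021  0.0413] 96.0 r 0.1439 dir -84.14 F [-0.7  0.8 -1.6] T [0.066 0.181 0.214] Mbolt 0.126 Mhinge 0.157
```

carry_out(motion=[{"dp":[0,-2.5,0],"yaw":1},{"dp":[0.1,-5,0],"yaw":2},{"dp":[0.2,-7.5,0],"yaw":3},{"dp":[0.2,-7.5,0],"yaw":3}])

```text
time: 12.65
tool_pos: [0.4711, -0.3028, 0.0413]
ee_rot: [0.0, 0.688, 0.725, 0.0]
wrist_force: [-0.4, 0.2, -1.4]
grip_width: 0.264
gripper_force: 59.5
```

```bash
python3 -c "from h import *;mom()"
```

```text
[ 0.4711 -0.3028  0.0413] 92.99 r 0.144 dir -87.11 F [-0.4  0.2 -1.4] T [0.163 0.158 0.247] Mbolt 0.191 Mhinge 0.210
```

carry_out(motion=[{"dp":[0,-2.5,0],"yaw":1},{"dp":[0.1,-5,0],"yaw":2},{"dp":[0.2,-7.5,0],"yaw":3},{"dp":[0.2,-7.5,0],"yaw":3}])

```text
time: 13.05
tool_pos: [0.4636, -0.3029, 0.0413]
ee_rot: [0.0, 0.707, 0.707, 0.0]
wrist_force: [0.1, 0.2, -1.8]
grip_width: 0.264
gripper_force: 59.5
```

```bash
python3 -c "from h import *;mom()"
```

```text
[ 0.4636 -0.3029  0.0413] 89.99 r 0.144 dir -90.08 F [ 0.1  0.2 -1.8] T [0.156 0.193 0.181] Mbolt 0.201 Mhinge 0.194
```

carry_out(motion=[{"dp":[0,-2.5,0],"yaw":1},{"dp":[0.1,-5,0],"yaw":2},{"dp":[0.2,-7.5,0],"yaw":3},{"dp":[0.2,-7.5,0],"yaw":3}])

```text
time: 13.45
tool_pos: [0.4561, -0.3027, 0.0413]
ee_rot: [-0.0, 0.725, 0.688, 0.0]
wrist_force: [-1.2, 1.6, -1.5]
grip_width: 0.263
gripper_force: 59.5
```

```bash
python3 -c "from h import *;mom()"
```

```text
[ 0.4561 -0.3027  0.0413] 86.99 r 0.144 dir -93.07 F [-1.2  1.6 -1.5] T [0.271 0.099 0.168] Mbolt -0.011 Mhinge 0.051
```

carry_out(motion=[{"dp":[0,-2.5,0],"yaw":1},{"dp":[0.1,-5,0],"yaw":2},{"dp":[0.2,-7.5,0],"yaw":3},{"dp":[0.2,-7.5,0],"yaw":3}])

```text
time: 13.85
tool_pos: [0.4486, -0.3021, 0.0413]
ee_rot: [-0.0, 0.743, 0.669, 0.0]
wrist_force: [-1.0, 0.5, -1.6]
grip_width: 0.262
gripper_force: 59.5
```

```bash
cat >> h.py <<'E'
def avg(n=6):
    L=[]
    for i in range(n):
        cams.camera("top"); p,h,s=now();F=s["wrist_force"];T=s["wrist_torque"];r=p[:2]-np.array([.4638,-.1589]);q=r*(1-.05/np.hypot(*r))
        L.append([T[2]+r[0]*F[1]-r[1]*F[0],T[2]+q[0]*F[1]-q[1]*F[0],*F,*T])
    L=np.array(L);print(np.round(p,4),round(h,2),"Mb,Mh",np.round(L.mean(0)[:2],3),"sd",np.round(L.std(0)[:2],3),"F,T",np.round(L.mean(0)[2:],2),"t",s["time"])
E
python3 -c "from h import *;avg()"
```

```text
[ 0.4489 -0.3021  0.0413] 84.06 Mb,Mh [0.06  0.108] sd [0.049 0.03 ] F,T [-0.9   0.72 -1.49  0.27  0.15  0.2 ] t 14.15
```

carry_out(motion=[{"dp":[0,-2.5,0],"yaw":1},{"dp":[0.1,-5,0],"yaw":2},{"dp":[0.2,-7.5,0],"yaw":3},{"dp":[0.2,-7.5,0],"yaw":3}])

```text
time: 14.55
tool_pos: [0.4414, -0.3011, 0.0414]
ee_rot: [0.0, 0.76, 0.649, 0.0]
wrist_force: [0.5, 0.8, -2.5]
grip_width: 0.264
gripper_force: 59.5
```

```bash
python3 -c "from h import *;avg()"
```

```text
[ 0.4415 -0.3012  0.0413] 81.05 Mb,Mh [0.19  0.207] sd [0.067 0.046] F,T [-0.16  1.19 -1.8   0.33 -0.01  0.24] t 14.85
```

carry_out(motion=[{"dp":[0,-2.5,0],"yaw":1},{"dp":[0.1,-5,0],"yaw":2},{"dp":[0.1,-5,0],"yaw":2}])

```text
time: 15.15
tool_pos: [0.4366, -0.3003, 0.0414]
ee_rot: [0.0, 0.772, 0.636, 0.0]
wrist_force: [1.3, 1.8, -1.6]
grip_width: 0.263
gripper_force: 59.5
```

```bash
python3 -c "from h import *;avg()"
```

```text
[ 0.4367 -0.3003  0.0414] 79.05 Mb,Mh [0.416 0.365] sd [0.063 0.054] F,T [ 1.37  1.81 -2.16  0.39 -0.28  0.27] t 15.45
```

carry_out(motion=[{"dp":[0,-2,0],"yaw":0.8},{"dp":[0.1,-3.8,0],"yaw":1.5},{"dp":[0.1,-3.8,0],"yaw":1.5}])

```text
time: 15.75
tool_pos: [0.433, -0.2996, 0.0415]
ee_rot: [0.0, 0.78, 0.626, 0.0]
wrist_force: [2.4, 2.3, -2.6]
grip_width: 0.264
gripper_force: 59.5
```

```bash
python3 -c "from h import *;avg()"
```

```text
[ 0.433  -0.2996  0.0414] 77.55 Mb,Mh [0.525 0.429] sd [0.069 0.046] F,T [ 2.32  1.57 -2.07  0.39 -0.56  0.25] t 16.05
```

carry_out(motion=[{"dp":[0,-2.5,0],"yaw":1.5},{"dp":[0.1,-4.9,0],"yaw":3},{"dp":[0.3,-7.4,0],"yaw":4.5}])

```text
time: 16.35
tool_pos: [0.4256, -0.2977, 0.0414]
ee_rot: [0.0, 0.804, 0.594, 0.0]
wrist_force: [3.3, 0.9, -1.8]
grip_width: 0.265
gripper_force: 59.5
```

```bash
python3 -c "from h import *;avg(4)"
```

```text
[ 0.4257 -0.2977  0.0414] 73.03 Mb,Mh [0.693 0.519] sd [0.043 0.036] F,T [ 3.96  1.26 -1.92  0.32 -0.69  0.19] t 16.55
```

carry_out(motion=[{"dp":[0,-2.5,0],"yaw":1.5},{"dp":[0.1,-4.9,0],"yaw":3},{"dp":[0.2,-6.6,0],"yaw":4}])

```text
time: 16.85
tool_pos: [0.4195, -0.2955, 0.0414]
ee_rot: [0.0, 0.824, 0.566, 0.0]
wrist_force: [3.6, 1.9, -1.8]
grip_width: 0.265
gripper_force: 59.5
```

```bash
python3 -c "from h import *;avg(4)"
```

```text
[ 0.4197 -0.2956  0.0414] 69.04 Mb,Mh [0.496 0.32 ] sd [0.065 0.062] F,T [ 4.16  1.35 -2.77  0.37 -0.93 -0.01] t 17.05
```

carry_out(motion=[{"dp":[0,-1.2,0],"yaw":0.7},{"dp":[0,-2.5,0],"yaw":1.5},{"dp":[0,-2.5,0],"yaw":1.5}])

```text
time: 17.35
tool_pos: [0.4172, -0.2947, 0.0414]
ee_rot: [0.0, 0.831, 0.556, 0.0]
wrist_force: [4.4, 1.8, -2.4]
grip_width: 0.265
gripper_force: 59.5
```

Run:
```python
from h import *
avg(4)
a=cams.camera("top");b=cams.camera("side")
A=a["img"][220:280,250:317];B=b["img"][195:255,205:271]
o=np.vstack([np.hstack([cv2.resize(A,(400,360),interpolation=3),cv2.resize(B,(400,360),interpolation=3)])])
cv2.imwrite("pics/trip.png",cv2.convertScaleAbs(o,alpha=1.4))
for k in("wrench_hinge","wrench"): print([(round(q["p"],2),np.round(q["position"],1)) for q in spotter.look_for(k,a)[:2]])
```

```text
[ 0.4173 -0.2947  0.0414] 67.53 Mb,Mh [0.508 0.315] sd [0.05  0.042] F,T [ 4.8   2.06 -2.03  0.41 -1.   -0.05] t 17.55
[(0.59, array([313.4, 254.6]))]
[(0.53, array([301.6, 249.1]))]
```

View pics/trip.png

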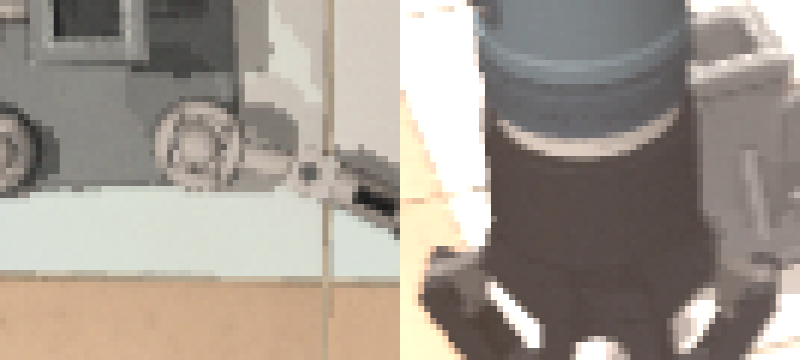

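Run:
```python
from h import *
p,h,s=now();W=[(p,h),((.433,-.2996,p[2]),77.55),((.44,-.3009,p[2]),80.5)]
for a,b in zip(W,W[1:]):print(rows(*a,*b))
```

```text
[1.4, 16.4, -0.0, -10.0]
[0.2, 7.1, -0.0, -2.9]
```

carry_out(motion=[{"dp":[0.1,3.3,0],"yaw":-2},{"dp":[0.3,6.6,0],"yaw":-4},{"dp":[0.6,9.8,0],"yaw":-6},{"dp":[1,13.1,0],"yaw":-8},{"dp":[1.4,16.4,0],"yaw":-10}])

```text
time: 18.25
tool_pos: [0.4326, -0.2995, 0.0413]
ee_rot: [-0.0, 0.779, 0.627, -0.0]
wrist_force: [3.5, 1.6, -1.7]
grip_width: 0.264
gripper_force: 59.6
```

carry_out(motion=[{"dp":[0.1,3.5,0],"yaw":-1.4},{"dp":[0.2,7.1,0],"yaw":-2.9},{"dp":[0.2,7.1,0],"yaw":-2.9}])

```text
time: 18.55
tool_pos: [0.4394, -0.3009, 0.0411]
ee_rot: [-0.0, 0.763, 0.646, -0.0]
wrist_force: [1.5, 0.8, -1.3]
grip_width: 0.265
gripper_force: 59.6
```

```bash
python3 -c "from h import *;avg(6)"
```

```text
[ 0.4393 -0.3009  0.0412] 80.43 Mb,Mh [0.185 0.092] sd [0.081 0.06 ] F,T [ 1.99  0.59 -1.36  0.37 -0.51 -0.08] t 18.85
```

carry_out(motion=[{"dp":[0,2.5,0],"yaw":-1},{"dp":[0.1,5,0],"yaw":-2},{"dp":[0.1,5,0],"yaw":-2}])

```text
time: 19.15
tool_pos: [0.4444, -0.3016, 0.0412]
ee_rot: [-0.0, 0.752, 0.659, -0.0]
wrist_force: [1.2, 1.4, -1.4]
grip_width: 0.265
gripper_force: 59.6
```

```bash
python3 -c "from h import *;avg(8)"
```

```text
[ 0.4444 -0.3016  0.0413] 82.45 Mb,Mh [ 0.016 -0.006] sd [0.056 0.041] F,T [ 0.53  0.65 -1.42  0.28 -0.15 -0.05] t 19.55
```

carry_out(motion=[{"dp":[0,2.5,0],"yaw":-1},{"dp":[0.1,5,0],"yaw":-2},{"dp":[0.1,5,0],"yaw":-2}])

```text
time: 19.85
tool_pos: [0.4497, -0.3024, 0.0413]
ee_rot: [0.0, 0.74, 0.672, -0.0]
wrist_force: [-0.7, -0.1, -2.0]
grip_width: 0.262
gripper_force: 59.6
```

```bash
python3 -c "from h import *;avg(6)"
```

```text
[ 0.4496 -0.3024  0.0414] 84.44 Mb,Mh [0.021 0.027] sd [0.053 0.036] F,T [-0.13 -0.02 -1.78  0.07  0.02  0.04] t 20.15
```

Free of load, inside the play. Lift straight up.

carry_out(motion=[{"dp":[0,0,-2],"yaw":0},{"dp":[0,0,-5],"yaw":0},{"dp":[0,0,-9],"yaw":0},{"dp":[0,0,-14],"yaw":0},{"dp":[0,0,-20],"yaw":0}])

```text
time: 20.65
tool_pos: [0.4495, -0.3021, 0.0617]
ee_rot: [-0.0, 0.741, 0.672, -0.0]
wrist_force: [0.1, -0.3, -3.1]
grip_width: 0.267
gripper_force: 59.4
```

carry_out(motion=[{"dp":[0,0,-10],"yaw":0},{"dp":[0,0,-25],"yaw":0},{"dp":[0,0,-45],"yaw":0},{"dp":[0,0,-65],"yaw":0},{"dp":[0,0,-80],"yaw":0}])

```text
time: 21.15
tool_pos: [0.4501, -0.3026, 0.1435]
ee_rot: [0.001, 0.741, 0.672, 0.0]
wrist_force: [0.2, -0.4, -3.7]
grip_width: 0.265
gripper_force: 59.4
```

Run:
```python
from h import *
avg(3)
p,h,s=now();W=[(p,h),((.455,-.1,.145),86),((.449,.09,.145),86.4),((.449,.09,.0195),86.4)]
for a,b in zip(W,W[1:]):print(rows(*a,*b))
```

```text
[ 0.4506 -0.303   0.1429] 84.45 Mb,Mh [0.057 0.035] sd [0.046 0.038] F,T [ 0.4  -0.48 -3.07 -0.12 -0.04 -0.01] t 21.3
[202.5, -15.2, -2.1, -1.6]
[189.1, -19.2, -0.0, -0.4]
[0.0, 0.0, 125.5, -0.0]
```

carry_out(motion=[{"dp":[30,-2,0],"yaw":0},{"dp":[73,-5,0],"yaw":-0.4},{"dp":[116,-9,0],"yaw":-0.8},{"dp":[160,-12,0],"yaw":-1.2},{"dp":[202,-15,-2],"yaw":-1.6}])

```text
time: 21.8
tool_pos: [0.4529, -0.0976, 0.1421]
ee_rot: [-0.001, 0.731, 0.682, -0.0]
wrist_force: [0.4, 0.2, -2.8]
grip_width: 0.267
gripper_force: 59.3
```

carry_out(motion=[{"dp":[43,-4,0],"yaw":0},{"dp":[86,-9,0],"yaw":-0.2},{"dp":[127,-13,0],"yaw":-0.4},{"dp":[163,-16,0],"yaw":-0.4},{"dp":[185,-19,0],"yaw":-0.4}])

```text
time: 22.3
tool_pos: [0.4467, 0.0886, 0.1423]
ee_rot: [-0.001, 0.728, 0.686, -0.0]
wrist_force: [0.9, -0.5, -4.0]
grip_width: 0.265
gripper_force: 59.4
```

carry_out(motion=[{"dp":[0,0,20],"yaw":0},{"dp":[0,0,50],"yaw":0},{"dp":[0,0,80],"yaw":0},{"dp":[0,0,103],"yaw":0},{"dp":[0,0,115],"yaw":0}])

```text
time: 22.8
tool_pos: [0.4452, 0.0861, 0.0254]
ee_rot: [-0.002, 0.729, 0.685, -0.002]
wrist_force: [-1.3, 0.3, -3.4]
grip_width: 0.264
gripper_force: 59.3
```

```bash
python3 -c "from h import *;avg(3)"
```

```text
[0.4462 0.0861 0.027 ] 86.45 Mb,Mh [0.049 0.042] sd [0.086 0.071] F,T [-0.14 -0.07 -3.5  -0.09  0.05  0.01] t 22.95
```

carry_out(motion=[{"dp":[0,0,2],"yaw":0},{"dp":[0,0,4],"yaw":0},{"dp":[0,0,6],"yaw":0},{"dp":[0,0,7],"yaw":0},{"dp":[0,0,7],"yaw":0}])

```text
time: 23.45
tool_pos: [0.4481, 0.0862, 0.0214]
ee_rot: [0.0, 0.729, 0.685, 0.0]
wrist_force: [0.1, 0.5, -2.8]
grip_width: 0.268
gripper_force: 59.3
```

```bash
python3 -c "from h import *;avg(4)"
```

```text
[0.4481 0.0862 0.0214] 86.45 Mb,Mh [0.005 0.001] sd [0.062 0.049] F,T [-0.08  0.06 -3.36 -0.1   0.   -0.01] t 23.65
```

carry_out(motion=[{"dp":[0,0,0.5],"yaw":0},{"dp":[0,0,1],"yaw":0},{"dp":[0,0,1.5],"yaw":0},{"dp":[0,0,2],"yaw":0},{"dp":[0,0,2],"yaw":0}])

```text
time: 24.15
tool_pos: [0.4481, 0.0862, 0.0193]
ee_rot: [0.0, 0.729, 0.685, -0.0]
wrist_force: [-0.5, 0.2, -2.9]
grip_width: 0.266
gripper_force: 59.5
```

```bash
python3 -c "from h import *;avg(4)"
```

```text
[0.448  0.0861 0.0193] 86.44 Mb,Mh [0.122 0.098] sd [0.118 0.098] F,T [-0.46 -0.47 -2.26 -0.08  0.06  0.  ] t 24.35
```

Just touching; half a mm more, then open and rise.

carry_out(motion=[{"dp":[0,0,0.5],"yaw":0},{"dp":[0,0,0.5],"yaw":0}])

```text
time: 24.55
tool_pos: [0.448, 0.0862, 0.0193]
ee_rot: [0.0, 0.729, 0.685, 0.0]
wrist_force: [-2.9, -1.3, 4.8]
grip_width: 0.264
gripper_force: 60.4
```

carry_out(motion=[{"dp":[0,0,0],"yaw":0},{"dp":[0,0,0],"yaw":0},{"dp":[0,0,0],"yaw":0},{"dp":[0,0,0],"yaw":0},{"dp":[0,0,0],"yaw":0}], grip=0.7)

```text
time: 25.05
tool_pos: [0.4481, 0.0862, 0.0188]
ee_rot: [0.0, 0.729, 0.685, 0.0]
wrist_force: [-0.5, -0.3, -0.3]
grip_width: 0.702
gripper_force: 0.0
```

carry_out(motion=[{"dp":[0,0,-10],"yaw":0},{"dp":[0,0,-40],"yaw":0},{"dp":[0,0,-80],"yaw":0},{"dp":[0,0,-120],"yaw":0},{"dp":[0,0,-150],"yaw":0}])

```text
time: 25.55
tool_pos: [0.4486, 0.0862, 0.172]
ee_rot: [0.001, 0.729, 0.685, 0.001]
wrist_force: [1.0, -0.2, 0.2]
grip_width: 0.701
gripper_force: 0.0
```

carry_out(motion=[{"dp":[-40,0,-10],"yaw":0},{"dp":[-80,0,-10],"yaw":0},{"dp":[-120,0,-10],"yaw":0},{"dp":[-140,0,-10],"yaw":0},{"dp":[-140,0,-10],"yaw":0}])

```text
time: 26.05
tool_pos: [0.4394, -0.0557, 0.1796]
ee_rot: [0.001, 0.73, 0.683, 0.0]
wrist_force: [0.4, -0.3, 0.5]
grip_width: 0.698
gripper_force: 0.0
```

Run:
```python
from h import *
a=cams.camera("top");b=cams.camera("side")
A=a["img"][150:290,120:330];B=b["img"][130:270,160:360]
o=np.hstack([cv2.resize(A,(400,267),interpolation=3),cv2.resize(B,(400,267),interpolation=3)])
cv2.imwrite("pics/end.png",cv2.convertScaleAbs(o,alpha=1.3));mom()
```

```text
[ 0.4392 -0.0535  0.1792] 86.39 r 0.1083 dir 103.11 F [-0.1  0.4 -0.2] T [0.028 0.035 0.026] Mbolt 0.025 Mhinge 0.025
```

View pics/end.png

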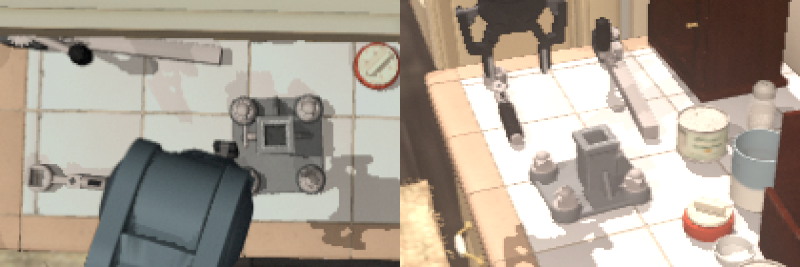

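The wrench lies flat and straight back at the left, well clear of the opener: ring at about (38,178) in the top half, grip at about (510,125) in the side half. The gripper touches nothing and the bystanders are where they were.

```bash
python3 -c "
from rig import job
print(job.finish_job())"
```

```text
the job is handed in; nothing more can be done
None
```

I tightened the front right bolt until the wrench broke at its joint, without overtightening by the wrist readings. The wrench is back off the bolt, lying straight and flat at the left, clear of the can opener, and the job is handed in; no verdict came back.

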